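Load slide carriers into the drying box

TASK

Lift the blue cover off the two pins of the white slide-drying box and lay it flat in the middle of the grey mat. Then lower every slide carrier, one after another, into the open well and slide it along under the slotted roof, its orange grip running in the slot, far enough to make room for the next, until all are wholly under the roof. Finally seat the cover back on its pins so that it lies flat over the well, and leave the reagent bottle, beaker and jar where they stand.

Things in the scene. Friction and masses are not known exactly. Their poses are not given: they have to be found in the camera images.
- box: fixed white drying box, outside 110 (own x) x 340 (own y) x 32 mm high, place and yaw vary. Origin: centre of underside. Floor 4 mm thick; inner channel 78 mm wide (x -39 to 39) from y = -162 to +162 mm between end walls. From y = +78 to +162 it is open above (the well); from -162 to +78 it is roofed (the gallery)
- mouth (a point): middle of the gallery's mouth, on the channel floor below the roof's edge (box x 0, y +78, z 4 mm). The roof's underside is 26 mm and its top 32 mm above the bench; a slot 20 mm wide runs along its middle (x = 0), open towards the well, for the grip blades
- gallery_end (a point): foot of the gallery's end wall, on the channel floor (box x 0, y -162, z 4 mm). Up to four carriers (4 x 56 mm) stand in a row in the 240 mm from here to the mouth, blades in the slot, the carriers' own y along the box's y
- well (a point): point over the middle of the well, level with the box top (box x 0, y +120, z 32 mm), its axes the box's. Two steel pins, 8 mm thick with tapered tips, stand 12 mm up from this level on the side walls at 47 mm either side of it along x. The seated cover's origin lies here
- cover: loose blue cover plate 118 (own x) x 100 (own y) x 6 mm, 0.15 kg, with two 13 mm through holes at x = -47 and +47 mm for the pins; in its middle a black upright grip block 14 mm thick (x), 44 mm wide (y), its top 48 mm above the underside. Origin: centre of the underside, z up. Same when turned 180 degrees. Starts seated over the well
- mat: fixed square grey cloth-covered mat 150 x 150 x 3 mm on the bench near the well end of the box, where the cover is laid. Origin: centre of its underside (top 3 mm above it)
- carrier0: slide carrier (None if absent): aluminium base 70 (own x) x 56 (own y) x 10 mm with two flat amber glass strips; in its middle an upright orange grip blade 12 mm thick (x), 30 mm wide (y), its top 85 mm above the underside; 0.14 to 0.28 kg, mostly base. Origin: centre of the underside, z up. Same when turned 180 degrees. Starts upright on the bench on the robot's side of the box
- carrier1: slide carrier (None if absent): aluminium base 70 (own x) x 56 (own y) x 10 mm with two flat amber glass strips; in its middle an upright orange grip blade 12 mm thick (x), 30 mm wide (y), its top 85 mm above the underside; 0.14 to 0.28 kg, mostly base. Origin: centre of the underside, z up. Same when turned 180 degrees. Starts upright on the bench on the robot's side of the box
- carrier2: slide carrier (None if absent): aluminium base 70 (own x) x 56 (own y) x 10 mm with two flat amber glass strips; in its middle an upright orange grip blade 12 mm thick (x), 30 mm wide (y), its top 85 mm above the underside; 0.14 to 0.28 kg, mostly base. Origin: centre of the underside, z up. Same when turned 180 degrees. Starts upright on the bench on the robot's side of the box
- carrier3: slide carrier (None if absent): aluminium base 70 (own x) x 56 (own y) x 10 mm with two flat amber glass strips; in its middle an upright orange grip blade 12 mm thick (x), 30 mm wide (y), its top 85 mm above the underside; 0.14 to 0.28 kg, mostly base. Origin: centre of the underside, z up. Same when turned 180 degrees. Starts upright on the bench on the robot's side of the box
- reagent: amber reagent bottle, 60 mm across, 130 mm high, bystander. Origin: centre of its underside
- beaker: glass beaker, 72 mm across, 90 mm high, bystander. Origin: centre of its underside
- jar: glass jar with black cap, 70 mm across, 90 mm high, near the mat, bystander. Origin: centre of its underside
Things that resemble listed ones, but are neither listed nor needed, are in the scene too. What is shaped like the carrier2 but red or yellow is not meant.

How it is judged:
By the outcome, as a careful person would: the job done as asked, in the order asked, and still so for the second after the job is handed in, with the robot touching nothing.
Of carrier0, carrier1, carrier2, carrier3 only 2 to 4 are there at a start; the rules pass over those that are not, and their reading is None.
At some moment in a run one of carrier0, carrier1, carrier2, carrier3 may be knocked a few centimetres aside while the robot is not near it.
Once in a run the grip may slacken for a moment while it holds something.
It also fails if it takes over 210 s, if anything falls off the work surface, if the arm or the gripper's body presses on something with over 40 N, if the wrist force passes 120 N, or if a joint passes its speed limit or range.

ROBOT

A 6-joint arm with a two-finger parallel gripper is mounted at the origin on the work surface. World frame = base frame: x ahead of the robot, y to its left, z up, the work surface at z = 0. Lengths are in m, angles in rad, forces in N, time in s.
With the tool pointing down it reaches from about 0.375 to 0.925 m from the base axis. Payload 5.7 kg.
Tool frame: the origin (TCP) lies midway between the tips of the shut fingers; the grasp point (between the pads) lies 19 mm behind it; z points along the fingers, y is the line along which they close (so a half turn about z gives the same grasp; the last joint's range is limited). The gripper opens to 85 mm and grips with 20 to 120 N. Pads are 22 mm wide; open, the fingers measure 114 mm over their backs; the gripper's body (76 mm by 85 mm) begins 54 mm behind the grasp point. The pads swing forward as they close: fully open they stand 13 mm farther back than shut.
Start: joints at [-1.308, 0.359, 1.51, -0, 1.272, -0.115], TCP at [0.221, -0.558, 0.231] pointing down, gripper open.
Joint ranges: [-2.97, 2.97], [-1.01, 2.36], [0.21, 2.38], [-0.96, 4.11], [0.2, 2.71], [-2.98, 2.98]. Speed limits (rad/s): [2.39, 2.39, 3.14, 3.14, 3.14, 3.14].

INTERFACE

Orientations are given as a unit quaternion [w, x, y, z].
In Python, from rig import env gives the robot as it stands. The module is installed in compiled form; this text tells all that it offers.
- The arm moves only by the tool jog_arm, never from a script. Its argument "series" is a list that holds one entry, the list of rows, each a list of 4 numbers: the shift along the tool's x, y, z in mm, then the turn about the tool's z in rad. In form: [[[dx, dy, dz, turn], ...]]. A call has 1 to 12 rows; each row is the pose to reach, as a shift and turn from the pose commanded when the call began, along the tool's axes at that moment; what a row does not reach only later rows make up. A row lasts 1/12 s, in which the tool goes at most 41.7 mm and 7.16 degrees, less where a joint would pass 70% of its speed; a pose out of reach is approached as far as the arm can. A call with a gripper value outside its range is refused whole. "fingers" is the finger opening in mm, from 0 to 85.4, set as the call begins (left out, the last holds). The fingers move at their own pace and stop on an object; "squeeze" is the grip in N (left out, the last holds). Time passes only in rows, so rows that repeat a pose let the fingers close. It gives the time, the measured TCP pose, the force, the opening and the grip force at its end, in the units of the state.
- env.get_state(): the state, without advancing time (a new reading comes with each control period).
- env.camera(name): name is "side" or "top" or "wrist"; returns (picture, depth): 384x512x3 uint8, red, green, blue; 384x512 float32, m along the optical axis (not along the pixel's ray), 0 where there is no reading.
- env.calibration(name): a dict with "fov_y" (degrees; the focal length in pixels is half the picture's height over the tangent of half this angle, whatever the lens; pixels are square), "cx", "cy" (the principal point, pixels), "k1" (the pictures are not rectified: a ray, as slopes to the right and down, at radius r is drawn at 1 + k1 r^2 times it, then the intrinsics apply), "camera_from_world" (4x4, takes a point from world to camera coordinates); the wrist camera has in their place "tool_from_camera" (4x4, takes a point from camera to tool coordinates, whose origin is the TCP and whose axes are the flange's). Camera axes: x right, y down, z forward; pixel columns grow to the right and rows downward; lengths in m; the calibration is good to about 2 mm. A picture is of the moment at which its call begins: read the wrist's pose just before it. calibration takes no time and is no camera call.
- env.hand_in(): hands the job in; it is judged then, once.
Trained networks look in the newest picture that a camera, given by its name, has taken for a name from the list of things; names that differ only in an ending like _2 or _b are one class to them, and where a whole thing is asked for, a point or a joint stands for the part that bears it (a point fixed in the world has none). Each returns a list of dicts, best first, with "conf" (0 to 1); they miss things now and then, are a little off and sometimes report something else, mostly with a low value. They report only what shows in the picture. A call takes as long as a camera call. They do not tell look-alikes from the thing itself.
- env.find_in(label, camera): "at" ([column, row] as shares, 0 to 1, of the picture: columns of its width, rows of its height, amid what is visible of it).
- env.tip_of(label, camera): "at" ([column, row] as shares, 0 to 1, of the picture: columns of its width, rows of its height: a listed point, or the origin of a listed thing).
The state is a dict: "t": time; "q": joint angles; "qvel": joint speeds; "effort": joint torques, N m; "tcp_pos": TCP position; "tool_rot": TCP orientation; "force": force on the tool from outside, world axes, zero at the start; "ft_torque": the same for the moment, N m; "opening": opening from 0.0 (shut) to 1.0 (fully open); "finger_force": force on a finger pad.
Only numpy, scipy, OpenCV 4.12 (cv2) and the standard library are available. Lean on these libraries where they do the work, as an engineer would, in place of code of your own. Each camera call takes 0.05 s, during which the arm holds its last target. There are 200 camera calls.

## Working session

There is one attempt and no reset: what is moved stays moved. The work goes in short steps, Python scripts to look and compute and a tool call to move; the robot and the scene stay as the last step left them, time stands still between calls to the robot, and variables do not carry over. Pictures are saved under pics/ and viewed, at most 14 in all, crops included, and the job is handed in when it is done.

Besides the shell and the picture viewer there is one more tool, called after "Call:" as a command line: name --argument value ..., lists and objects as JSON in quotes. jog_arm: Moves the arm, as the interface text tells. Its arguments: {"type":"object","properties":{"series":{"type":"array","items":{"type":"array","items":{"type":"array","items":{"type":"number"}}}},"fingers":{"type":"number"},"squeeze":{"type":"number"}},"required":["series"]}

```bash
mkdir -p pics
cat > h.py <<'E'
from rig import env
import numpy as np, cv2
from scipy.spatial.transform import Rotation as R
def K(c):
    f=192/np.tan(np.radians(c['fov_y'])/2); return f
def T_wc(name):
    c=env.calibration(name)
    if 'camera_from_world' in c: return np.linalg.inv(np.array(c['camera_from_world'])),c
    s=env.get_state(); q=s['tool_rot']; T=np.eye(4); T[:3,:3]=R.from_quat([q[1],q[2],q[3],q[0]]).as_matrix(); T[:3,3]=s['tcp_pos']
    return T@np.array(c['tool_from_camera']),c
def cloud(name):
    "picture, world xyz per pixel, valid"
    T,c=T_wc(name); im,d=env.camera(name)
    return im,pts(d,T,c),d>0
def rays(c):
    f=K(c); Km=np.array([[f,0,c['cx']],[0,f,c['cy']],[0,0,1.]])
    v,u=np.mgrid[:384,:512].astype(float)
    p=cv2.undistortPoints(np.stack([u.ravel(),v.ravel()],1)[:,None],Km,np.array([c['k1'],0,0,0.]))
    return p.reshape(384,512,2)
def pts(d,T,c):
    r=rays(c); P=np.dstack([r*d[...,None],d]); return P@T[:3,:3].T+T[:3,3]
def save(im,n,s=1.5): cv2.imwrite('pics/'+n,cv2.resize(im[...,::-1],None,fx=s,fy=s))
E
python3 - <<'E'
from h import *
s=env.get_state(); print(s['t'],s['tcp_pos'],s['tool_rot'],s['opening'])
for n in ['top','side']:
    im,P,v=cloud(n); save(im,n+'0.png'); np.savez('/tmp/'+n,im=im,P=P,v=v)
    for l in ['box','mouth','well','gallery_end','cover','mat','carrier0','reagent','beaker','jar']:
        for k,fn in (('f',env.find_in),('t',env.tip_of)):
            if k=='t' and l not in('mouth','well','gallery_end','mat','cover'): continue
            if n=='side' and k=='t': continue
            for r in fn(l,n)[:6]:
                a=r['at']; c=int(a[0]*512); w=int(a[1]*384); print(n,k,l,round(r['conf'],2),c,w,P[min(w,383),min(c,511)].round(3))
E
```

```text
0.0 [ 0.22111866 -0.55705123  0.23044856] [-9.22014930e-04  9.82211359e-01  1.87776434e-01 -8.08476226e-05] 1.0029952979998746
top f box 0.84 287 158 [ 0.641 -0.087  0.003]
top f mouth 0.77 285 160 [ 0.635 -0.081  0.006]
top t mouth 0.78 246 155 [0.652 0.033 0.004]
top f well 0.74 287 160 [ 0.635 -0.087  0.006]
top t well 0.28 268 155 [ 0.651 -0.032  0.003]
top f gallery_end 0.94 286 158 [ 0.641 -0.084  0.004]
top t gallery_end 0.76 323 163 [ 0.625 -0.192  0.003]
top f cover 0.6 230 149 [0.656 0.074 0.078]
top f cover 0.17 286 155 [ 0.649 -0.084  0.009]
top t cover 0.74 232 150 [0.655 0.07  0.068]
top t cover 0.27 272 162 [ 0.625 -0.042  0.034]
top t cover 0.25 323 166 [ 0.615 -0.191  0.008]
top f mat 0.73 130 175 [0.599 0.377 0.002]
top t mat 0.57 130 176 [0.596 0.377 0.004]
top f carrier0 0.93 200 275 [0.31  0.166 0.033]
top f carrier0 0.84 152 256 [0.366 0.296 0.052]
top f carrier0 0.82 182 221 [0.462 0.207 0.077]
top f carrier0 0.78 291 230 [ 0.434 -0.086  0.084]
top f carrier0 0.73 225 243 [0.402 0.09  0.083]
top f carrier0 0.69 352 229 [ 0.433 -0.258  0.051]
top f reagent 0.65 
[... 349 characters left out ...]
[ 0.641 -0.099  0.005]
side f gallery_end 0.15 301 124 [ 0.426 -0.258  0.027]
side f cover 0.83 202 198 [0.657 0.097 0.06 ]
side f mat 0.81 206 311 [0.588 0.378 0.004]
side f mat 0.48 224 83 [ 0.7   -0.391  0.051]
side f mat 0.15 199 197 [0.661 0.107 0.077]
side f carrier0 0.91 303 223 [0.387 0.117 0.035]
side f carrier0 0.87 299 126 [ 0.431 -0.252  0.023]
side f carrier0 0.73 333 252 [0.304 0.19  0.032]
side f carrier0 0.68 294 168 [ 0.429 -0.081  0.018]
side f carrier0 0.67 308 297 [0.354 0.31  0.013]
side f carrier0 0.64 272 260 [0.453 0.221 0.007]
side f reagent 0.96 263 85 [ 0.564 -0.369  0.077]
side f beaker 0.73 223 87 [ 0.688 -0.327  0.086]
side f jar 0.68 155 272 [0.713 0.33  0.071]
```

View pics/top0.png

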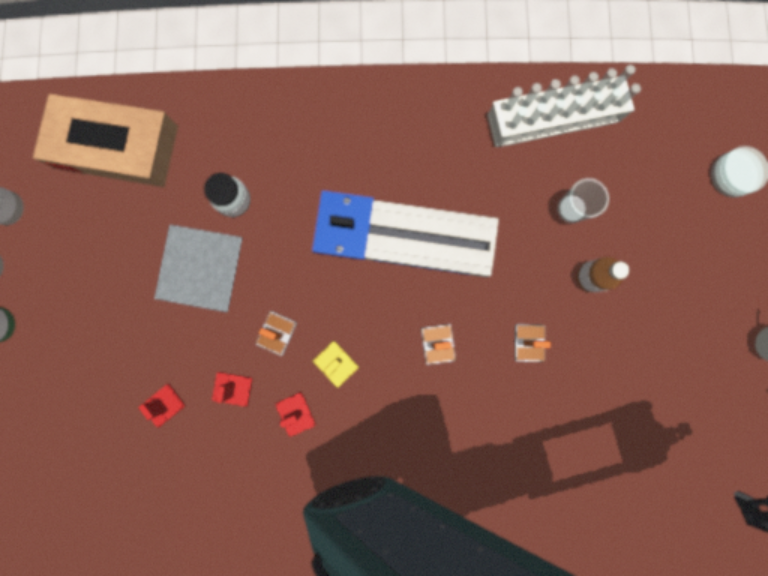

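View pics/side0.png

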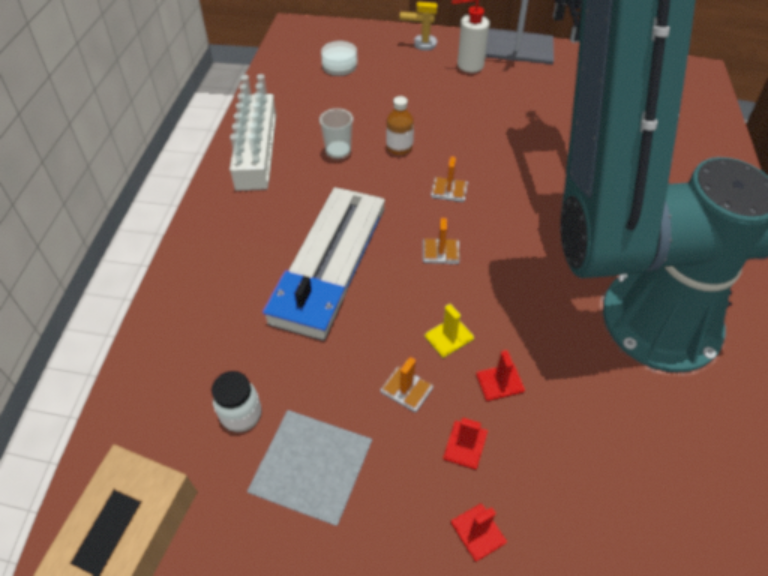

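The real carriers (orange grip, amber strips) are at top-view px (276,333), (438,345) and (531,343). The look-alikes are red at (161,405), (232,389) and (295,413), and yellow at (335,364). The box is around (405,235) with the blue cover at (343,225), and the mat is at (198,268).

```bash
cat >> h.py <<'E'
def rect(p):
    (c,(w,h),a)=cv2.minAreaRect((p[:,:2]*1000).astype(np.float32)); return np.round(c,1),round(w,1),round(h,1),round(a,1)
def plan(x,y,z,yaw=None):
    "shift in tool axes (mm) to world TCP target; yaw = wanted world heading of tool y axis (deg, mod 180)"
    s=env.get_state();q=s['tool_rot'];M=R.from_quat([q[1],q[2],q[3],q[0]]).as_matrix()
    d=M.T@(np.array([x,y,z])-np.array(s['tcp_pos'])*1000)
    t=0
    if yaw is not None:
        cur=np.degrees(np.arctan2(M[1,1],M[0,1])); dy=(yaw-cur+90)%180-90; t=-np.radians(dy)
    return d.round(1),round(t,3),'q6',s['q'][5].round(2)
E
python3 - <<'E'
from h import *
print(np.round(env.calibration('wrist')['tool_from_camera'],3), env.calibration('wrist')['fov_y'])
D=np.load('/tmp/top.npz');im,P,v=D['im'],D['P'],D['v']
hsv=cv2.cvtColor(im,cv2.COLOR_RGB2HSV);H,S,V=[hsv[...,i].astype(int) for i in range(3)]
X,Y,Z=P[...,0],P[...,1],P[...,2]
reg=(X>.53)&(X<.76)&(Y>-.24)&(Y<.16)&v
b=reg&(H>100)&(H<130)&(S>150)&(Z>.02)&(Z<.05); print('cover',rect(P[b]),P[b][:,2].mean())
w=reg&(S<90)&(V>120)&(Z>.02)&(Z<.045); print('white',rect(P[w]),P[w][:,2].mean())
print('box',rect(P[w|b]))
k=reg&(V<60)&(Z>.055);print('grip',rect(P[k]),k.sum(),P[k][:,2].max())
m=(X>.48)&(X<.72)&(Y>.28)&(Y<.47)&v&(S<60)&(Z<.015)&(V>80)&(V<190);print('mat',rect(P[m]))
for cx,cy in((.45,.2),(.433,-.086),(.433,-.258)):
    g=(abs(X-cx)<.055)&(abs(Y-cy)<.055)&v
    o=g&(Z>.05);print('blade',rect(P[o]),np.median(P[o],0).round(3),o.sum())
    q=g&(Z>.004)&(Z<.02);print(' base',rect(P[q]),q.sum())
for n,(cx,cy) in dict(jar=(.7,.3)).items():
    g=(abs(X-cx)<.06)&(abs(Y-cy)<.06)&v&(Z>.075);print(n,np.median(P[g],0).round(3))
print(plan(640,78,250))
E
```

```text
[[-0.001 -0.957 -0.291  0.075]
 [ 1.    -0.001 -0.001 -0.   ]
 [ 0.    -0.291  0.957 -0.143]
 [ 0.     0.     0.     1.   ]] 64.60650776755035
cover (array([662. ,  81.8]), 95.6, 114.2, 80.6) 0.03840104398388889
white (array([642.5, -43. ]), 326.7, 118.4, 80.0) 0.03244522151956363
box (array([644.3, -37.8]), 337.4, 119.0, 80.4)
grip (array([660.7,  80.8]), 36.4, 8.5, 80.9) 61 0.08269836043975842
mat (array([608.7, 369.1]), 153.8, 191.8, 79.2)
blade (array([459.2, 215.1]), 29.9, 12.1, 65.6) [0.459 0.213 0.084] 70
 base (array([450.3, 201.8]), 101.1, 104.1, 5.3) 407
blade (array([434.1, -95.2]), 12.0, 30.0, 6.6) [ 0.434 -0.094  0.084] 61
 base (array([434.5, -91. ]), 108.5, 101.2, 77.9) 423
blade (array([ 433.6, -272. ]), 28.6, 10.9, 89.8) [ 0.434 -0.267  0.085] 71
 base (array([ 436.5, -255. ]), 108.8, 100.6, 5.4) 455
jar [0.721 0.3   0.09 ]
(array([ 623.6, -436.4,  -18.7]), 0, 'q6', np.float64(-0.12))
```

```bash
python3 -c "
from h import *
print(plan(661,81,190,-9.5))"
```

```text
(array([ 644.3, -431.5,   41.3]), np.float64(-1.027), 'q6', np.float64(-0.12))
```

Call:
jog_arm --series '[[[33,-22,0,-0.1],[67,-45,0,-0.2],[101,-67,0,-0.3],[134,-90,0,-0.4],[168,-112,0,-0.5],[201,-135,0,-0.6],[235,-157,0,-0.7],[268,-180,0,-0.8],[302,-202,0,-0.9],[335,-225,0,-1.0],[369,-247,0,-1.027],[402,-269,0,-1.027]]]'

```text
t: 2.35
tcp_pos: [0.4967, -0.1575, 0.2316]
tool_rot: [0.0, 0.763, 0.647, 0.0]
force: [0.5, -0.2, -0.9]
opening: 0.997
finger_force: 0.0
```

```bash
python3 -c "
from h import *
print(env.get_state()['tcp_pos'],plan(661,81,190,-9.5))"
```

```text
[ 0.49667973 -0.15747043  0.23158891] (array([262.1, 123.1,  41.6]), np.float64(0.002), 'q6', np.float64(-0.28))
```

Call:
jog_arm --series '[[[37,17,6,0],[75,35,12,0],[112,53,18,0],[150,70,24,0],[187,88,30,0],[225,106,36,0],[262,123,41.6,0],[262,123,41.6,0],[262,123,41.6,0]]]'

```text
t: 3.1
tcp_pos: [0.661, 0.0809, 0.1887]
tool_rot: [-0.0, 0.762, 0.647, -0.0]
force: [-1.3, -0.5, -0.2]
opening: 1.0
finger_force: 0.0
```

Run:
```python
from h import *
print(env.get_state()['tcp_pos'])
im,P,v=cloud('wrist'); save(im,'w1.png')
for l in['cover','well']:
  for r in env.tip_of(l,'wrist'):
    a=r['at'];print(l,r['conf'],a[0]*512,a[1]*384,P[int(a[1]*384),int(a[0]*512)])
hsv=cv2.cvtColor(im,cv2.COLOR_RGB2HSV);H,S,V=[hsv[...,i].astype(int) for i in range(3)]
X,Y,Z=P[...,0],P[...,1],P[...,2]
b=v&(H>100)&(H<130)&(S>150)&(Z>.032)&(Z<.045); print('cover',rect(P[b]),P[b][:,2].mean())
k=v&(V<70)&(Z>.074)&(Z<.09)&(abs(X-.661)<.05)&(abs(Y-.081)<.05);print('grip',rect(P[k]),k.sum(),np.median(P[k][:,2]))
```

```text
[0.66095842 0.08094755 0.18874472]
cover 0.84 250.2144 170.6112 [0.66430174 0.09615296 0.08028915]
cover (array([662. ,  83.9]), 98.7, 117.4, 80.6) 0.038324697584566976
grip (array([662.2,  86. ]), 39.0, 12.9, 80.9) 582 0.08013920458608498
```

View pics/w1.png

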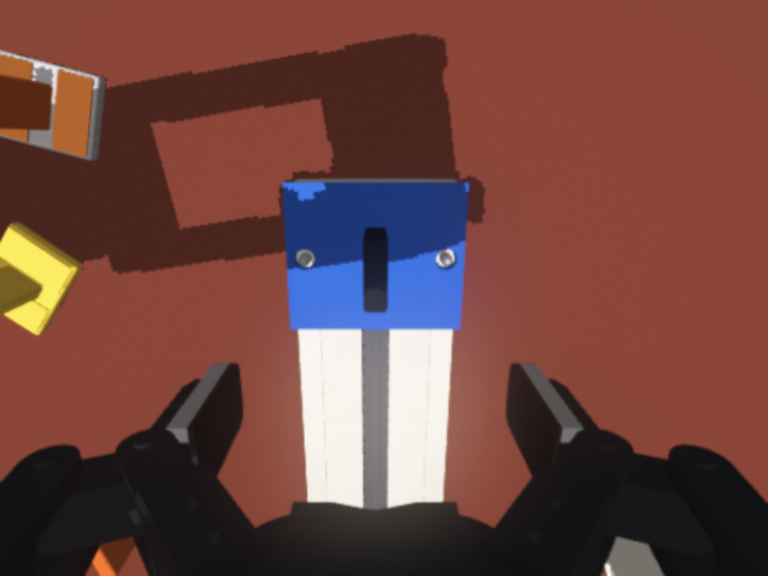

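The close view shows the blue cover with its black grip at px (375,270), and the pins at (305,258) and (445,258). Cover centre is (662,84) mm at yaw 80.7°.

```bash
python3 -c "
from h import *
print(plan(662,84,54,-9.3))"
```

```text
(array([  6.6,   1.4, 135.7]), np.float64(-0.004), 'q6', np.float64(0.18))
```

Call:
jog_arm --series '[[[4,1,30,-0.004],[3,1.4,60,-0.004],[3,1.4,90,-0.004],[3,1.4,115,-0.004],[3,1.4,128,-0.004],[3,1.4,135,-0.004],[3,1.4,135,-0.004]]]' --fingers 50

```text
t: 3.83
tcp_pos: [0.6613, 0.0805, 0.0539]
tool_rot: [-0.001, 0.762, 0.647, -0.001]
force: [0.7, -0.4, 0.7]
opening: 0.588
finger_force: 0.0
```

Call:
jog_arm --series '[[[0,0,0,0],[0,0,0,0],[0,0,0,0],[0,0,0,0],[0,0,0,0],[0,0,0,0],[0,0,0,0],[0,0,0,0]]]' --fingers 0 --squeeze 60

```text
t: 4.5
tcp_pos: [0.6638, 0.0815, 0.0567]
tool_rot: [0.001, 0.762, 0.648, 0.001]
force: [-0.6, -0.3, 6.0]
opening: 0.149
finger_force: 60.5
```

```bash
python3 -c "
from h import *
s=env.get_state();print(s['tcp_pos'],s['force'],s['ft_torque'],s['opening'])
print(plan(662,84,54,-9.3))"
```

```text
[0.66377476 0.08147577 0.05674519] [-0.60120253 -0.25035757  6.01126773] [-0.0947662   0.16921814  0.01279759] 0.1490124676504857
(array([ 2.2, -2.2,  2.7]), np.float64(0.001), 'q6', np.float64(0.18))
```

Call:
jog_arm --series '[[[0,0,-6,0],[0,0,-12,0],[0,0,-20,0],[0,0,-40,0],[0,0,-70,0],[0,0,-70,0]]]'

```text
t: 5.0
tcp_pos: [0.6658, 0.0817, 0.1308]
tool_rot: [0.003, 0.762, 0.648, 0.003]
force: [1.4, 0.1, -0.7]
opening: 0.158
finger_force: 59.5
```

```bash
python3 -c "
from h import *
s=env.get_state();print(s['tcp_pos'],s['force'],s['ft_torque'],s['opening'])
im,P,v=cloud('wrist');save(im,'w2.png',1)
print(plan(608.7,369,124,-10.8))"
```

```text
[0.66582291 0.08168101 0.13081767] [ 1.42055842  0.12626406 -0.72039084] [ 0.03725624 -0.08133706 -0.10220495] 0.15824024954467628
(array([ 274.5, -102. ,    4.5]), np.float64(0.027), 'q6', np.float64(0.18))
```

View pics/w2.png

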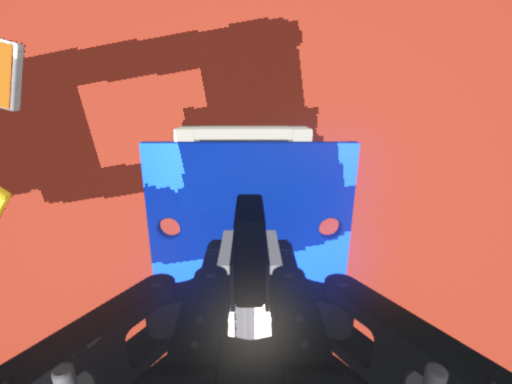

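The cover is lifted and held level, with both holes clear of the pins at px (170,226) and (329,226). Next I'll refine the mat position.

Run:
```python
from h import *
D=np.load('/tmp/top.npz');im,P,v=D['im'],D['P'],D['v']
hsv=cv2.cvtColor(im,cv2.COLOR_RGB2HSV);S=hsv[...,1].astype(int)
poly=np.zeros((384,512),np.uint8)
cv2.fillPoly(poly,[np.array([[110,147],[164,154],[156,211],[100,203]])],1)
m=(poly>0)&(S<80)&v&(P[...,2]<.015)
n,l,st,ce=cv2.connectedComponentsWithStats(m.astype(np.uint8));i=1+st[1:,4].argmax();m=l==i
print(rect(P[m]),P[m].mean(0).round(4),st[i])
c,*_=rect(P[m]);print(plan(c[0],c[1]-3,120,-9.3))
```

```text
(array([589.5, 373. ]), 154.1, 154.1, 78.8) [0.5888 0.3714 0.0029] [ 102  150   60   58 2595]
(array([ 272.4, -121.1,    8.3]), np.float64(0.0), 'q6', np.float64(0.18))
```

Call:
jog_arm --series '[[[20,-9,0,0],[54,-24,0,0],[88,-39,0,0],[122,-54,0,0],[156,-69,0,0],[190,-84,0,0],[224,-99,0,0],[250,-111,0,0],[265,-118,0,0],[272,-121,0,0],[272,-121,0,0],[272,-121,0,0]]]'

```text
t: 6.05
tcp_pos: [0.5868, 0.3683, 0.1243]
tool_rot: [0.0, 0.762, 0.648, -0.001]
force: [-0.5, -0.3, -1.5]
opening: 0.149
finger_force: 59.4
```

```bash
python3 -c "
from h import *
s=env.get_state();print(s['tcp_pos'],s['force'],s['opening'])
print(plan(591,369.5,28,-9.3))"
```

```text
[0.58677033 0.36828605 0.12433684] [-0.47636399 -0.3143347  -1.54534342] 0.14893762956401374
(array([ 2. ,  4. , 96.3]), np.float64(0.0), 'q6', np.float64(0.62))
```

Call:
jog_arm --series '[[[2,2,30,0],[2,4,60,0],[2,4,80,0],[2,4,88,0],[2,4,93,0],[2,4,95,0],[2,4,96,0],[2,4,96,0],[2,4,96,0]]]'

```text
t: 6.8
tcp_pos: [0.5919, 0.3711, 0.0302]
tool_rot: [0.0, 0.762, 0.648, 0.001]
force: [-0.5, -0.7, -1.0]
opening: 0.15
finger_force: 59.3
```

Call:
jog_arm --series '[[[0,0,1,0],[0,0,2,0],[0,0,3,0],[0,0,3,0],[0,0,3,0]]]'

```text
t: 7.22
tcp_pos: [0.5915, 0.3712, 0.0278]
tool_rot: [0.0, 0.762, 0.648, 0.001]
force: [-2.3, -1.0, 8.4]
opening: 0.148
finger_force: 60.9
```

Call:
jog_arm --series '[[[0,0,0,0],[0,0,0,0],[0,0,0,0],[0,0,-3,0],[0,0,-20,0],[0,0,-50,0],[0,0,-90,0],[0,0,-130,0],[0,0,-140,0],[0,0,-140,0],[0,0,-140,0]]]' --fingers 50

```text
t: 8.13
tcp_pos: [0.5913, 0.3709, 0.1665]
tool_rot: [0.0, 0.762, 0.648, 0.001]
force: [0.6, -0.5, -1.2]
opening: 0.584
finger_force: 0.0
```

Run:
```python
from h import *
print(env.get_state()['tcp_pos'])
im,P,v=cloud('wrist')
hsv=cv2.cvtColor(im,cv2.COLOR_RGB2HSV);H,S,V=[hsv[...,i].astype(int) for i in range(3)]
Z=P[...,2];print(v.sum())
b=v&(H>100)&(H<130)&(S>150)&(Z<.016); print('cover',rect(P[b]),np.median(P[b][:,2]))
m=v&(S<60)&(V>70)&(Z<.012)&(abs(P[...,0]-.59)<.09)&(abs(P[...,1]-.37)<.09); print('mat',rect(P[m|b]))
# carriers anew from top, base by orange/white colour
im,P,v=cloud('top');X,Y,Z=P[...,0],P[...,1],P[...,2];np.savez('/tmp/top2',im=im,P=P,v=v)
for cx,cy in((.459,.215),(.433,-.094),(.433,-.27)):
    o=(abs(X-cx)<.055)&(abs(Y-cy)<.055)&v&(Z>.05)
    if o.sum()>3:print('blade',rect(P[o]),np.median(P[o],0).round(3),o.sum())
print(plan(459,214,190,-24.4),plan(459,214,190,65.6))
```

```text
[0.59127025 0.37090896 0.16650384]
195809
cover (array([592.2, 373.8]), 98.1, 117.1, 80.8) 0.009303964418739485
mat (array([588.4, 373.9]), 150.3, 151.4, 78.8)
blade (array([459. , 235.2]), 69.7, 109.9, 90.0) [0.444 0.244 0.633] 6135
blade (array([434.1, -95.1]), 12.0, 29.7, 6.7) [ 0.434 -0.094  0.085] 61
blade (array([ 433.6, -271.8]), 29.3, 11.1, 89.9) [ 0.434 -0.269  0.084] 69
(array([-175.2, -103.9,  -25.4]), np.float64(0.264), 'q6', np.float64(0.62)) (array([-175.2, -103.9,  -25.4]), np.float64(-1.307), 'q6', np.float64(0.62))
```

Call:
jog_arm --series '[[[-30,-18,-5,0.05],[-65,-38,-10,0.1],[-100,-59,-15,0.16],[-135,-80,-20,0.22],[-160,-95,-20,0.26],[-175,-104,-20,0.264],[-175,-104,-20,0.264],[-175,-104,-20,0.264]]]'

```text
t: 8.9
tcp_pos: [0.4588, 0.2141, 0.1845]
tool_rot: [-0.0, 0.841, 0.541, -0.001]
force: [0.6, -0.6, 0.7]
opening: 0.584
finger_force: 0.0
```

```bash
cat >> h.py <<'E'
def blade(cx,cy,z0=.07,z1=.1,n=None,r=.04):
    im,P,v=cloud('wrist')
    if n: save(im,n,1)
    o=(abs(P[...,0]-cx)<r)&(abs(P[...,1]-cy)<r)&v&(P[...,2]>z0)&(P[...,2]<z1)
    return rect(P[o]),np.median(P[o],0).round(4),o.sum()
E
python3 - <<'E'
from h import *
print(env.get_state()['tcp_pos'])
print(blade(.459,.214,n='w3.png'))
print(plan(459,214,52,-24.4))
E
```

```text
[0.45880189 0.21410065 0.18450561]
((array([457.9, 218.3]), 29.6, 11.2, 65.4), array([0.4587, 0.22  , 0.0851]), np.int64(523))
(array([ -1.2,  -0.4, 132.8]), np.float64(-0.001), 'q6', np.float64(0.73))
```

View pics/w3.png

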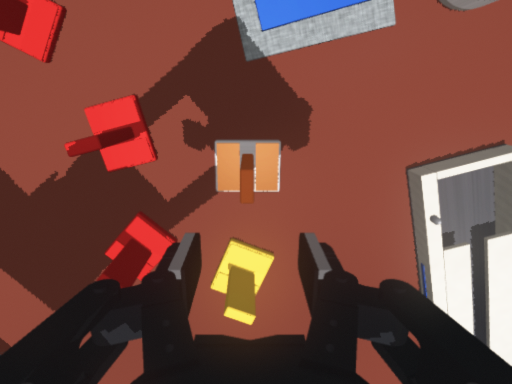

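The true carrier (amber strips, orange blade) is at px (247,165). The red ones are at (122,135) and (135,250), and the yellow one at (245,275). My choice is confirmed.

Call:
jog_arm --series '[[[1,0,30,0],[2,0,65,0],[2,0,100,0],[2,0,122,0],[2,0,132,0],[2,0,136,0],[2,0,136,0]]]'

```text
t: 9.53
tcp_pos: [0.4612, 0.2171, 0.0489]
tool_rot: [-0.0, 0.84, 0.542, -0.001]
force: [-0.5, 0.1, -0.5]
opening: 0.584
finger_force: 0.0
```

Call:
jog_arm --series '[[[0,0,0,0],[0,0,0,0],[0,0,0,0],[0,0,0,0],[0,0,0,0],[0,0,0,0],[0,0,-10,0],[0,0,-30,0],[0,0,-60,0],[0,0,-90,0],[0,0,-90,0],[0,0,-90,0]]]' --fingers 0 --squeeze 80

```text
t: 10.53
tcp_pos: [0.4624, 0.2171, 0.1421]
tool_rot: [0.001, 0.841, 0.542, 0.002]
force: [-1.1, -0.0, -1.4]
opening: 0.127
finger_force: 78.3
```

Run:
```python
from h import *
s=env.get_state();print(s['tcp_pos'],s['force'],s['opening'])
im,P,v=cloud('wrist');save(im,'w4.png',1)
# box frame
e=np.array([np.cos(np.radians(80.7)),np.sin(np.radians(80.7))]);o=np.array([662,83])-120*e
print('box',o); print(plan(*(o+120*e),138,-9.3))
```

```text
[0.4623923  0.21706029 0.14205154] [-1.10454466 -0.02165961 -1.41490269] 0.12724396110135663
box [642.60754147 -35.42268597]
(array([-38.7, 238.2,   2.8]), np.float64(-0.264), 'q6', np.float64(0.73))
```

View pics/w4.png

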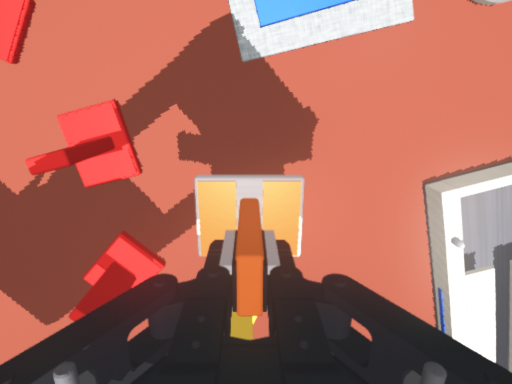

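The carrier is held level, with the base at px (249,217). Next is moving it over the well.

Call:
jog_arm --series '[[[-4,25,0,-0.03],[-9,55,0,-0.07],[-15,90,0,-0.11],[-21,130,0,-0.15],[-27,165,0,-0.2],[-32,195,0,-0.24],[-36,222,0,-0.264],[-38,234,0,-0.264],[-39,238,0,-0.264],[-39,238,0,-0.264],[-39,238,0,-0.264]]]'

```text
t: 11.5
tcp_pos: [0.6594, 0.0835, 0.1386]
tool_rot: [-0.001, 0.762, 0.647, -0.001]
force: [-0.6, 0.1, -1.1]
opening: 0.125
finger_force: 78.4
```

Run:
```python
from h import *
s=env.get_state();print(s['tcp_pos'],s['force'],s['opening'],s['finger_force'])
im,P,v=cloud('wrist');save(im,'w5.png',1.2)
hsv=cv2.cvtColor(im,cv2.COLOR_RGB2HSV);H,S,V=[hsv[...,i].astype(int) for i in range(3)]
Z=P[...,2]; 
w=v&(S<70)&(V>90)&(abs(Z-.032)<.004)&(abs(P[...,0]-.65)<.2)&(P[...,1]<.16);print('boxtop',rect(P[w]))
a=v&(Z>.085)&(Z<.12)&(abs(P[...,0]-.66)<.06)&(abs(P[...,1]-.09)<.06);print('base',rect(P[a]),np.median(P[a][:,2]))
for l in ['well','mouth']:print(env.tip_of(l,'wrist')[:1])
print(plan(662,84,138,-9.3))
```

```text
[0.6594205  0.0834947  0.13861965] [-0.58439732  0.05533452 -1.13359374] 0.12504497397893255 78.41674447059631
boxtop (array([653.4,  29.2]), 210.2, 110.6, 80.8)
base (array([659.3,  82.9]), 55.4, 70.3, 80.5) 0.09898740071916469
[{'at': [0.4852, 0.4937], 'conf': 0.87}]
[]
(array([0.5, 2. , 1.6]), np.float64(0.001), 'q6', np.float64(0.18))
```

View pics/w5.png

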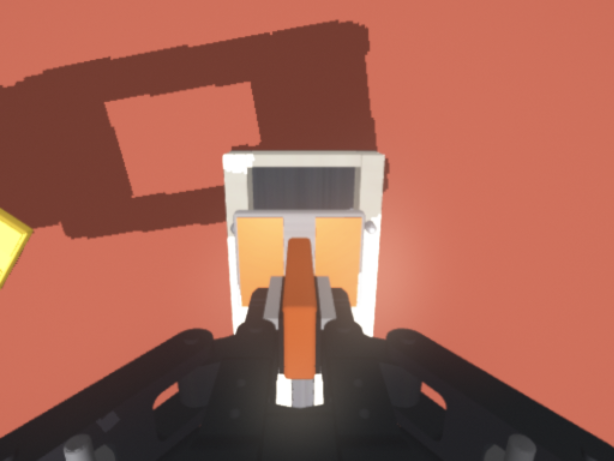

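The carrier is over the well: base at px (300,258), well end edge at (303,187), pins at (232,228) and (372,228). It needs 2.5 mm more along tool y.

Call:
jog_arm --series '[[[0,2.5,10,0],[0,2.5,30,0],[0,2.5,45,0],[0,2.5,52,0],[0,2.5,60,0],[0,2.5,67,0],[0,2.5,73,0],[0,2.5,78,0],[0,2.5,80,0],[0,2.5,82,0],[0,2.5,82,0]]]'

```text
t: 12.57
tcp_pos: [0.664, 0.0824, 0.0576]
tool_rot: [-0.0, 0.762, 0.648, 0.0]
force: [0.2, 0.0, -0.6]
opening: 0.128
finger_force: 81.5
```

Run:
```python
from h import *
s=env.get_state();print(s['tcp_pos'],s['force'],s['ft_torque'],s['opening'],s['finger_force'])
```

```text
[0.6640259  0.08238476 0.05762932] [ 0.18840924  0.04528687 -0.6475684 ] [ 0.02077212 -0.03222361 -0.06506034] 0.12814906467447065 81.48152589797974
```

Call:
jog_arm --series '[[[0,-1,1.5,0],[0,-1,3,0],[0,-1,3.5,0],[-10,-1,3.5,0],[-20,-1,3.5,0],[-32,-1,3.5,0],[-45,-1,3.5,0],[-60,-1,3.5,0],[-60,-1,3.5,0]]]'

```text
t: 13.32
tcp_pos: [0.6538, 0.0198, 0.0551]
tool_rot: [0.001, 0.763, 0.647, 0.0]
force: [1.6, -3.3, 4.4]
opening: 0.129
finger_force: 83.3
```

Call:
jog_arm --series '[[[-12,0,-0.5,0],[-28,0,-0.5,0],[-46,0,-0.5,0],[-64,0,-0.5,0],[-82,0,-0.5,0],[-100,0,-0.5,0],[-118,0,-0.5,0],[-136,0,-0.5,0],[-154,0,-0.5,0],[-168,0,-0.5,0],[-180,0,-0.5,0],[-185,0,-0.5,0]]]'

```text
t: 14.32
tcp_pos: [0.6236, -0.1611, 0.0556]
tool_rot: [0.0, 0.763, 0.647, 0.001]
force: [2.0, 10.7, 21.3]
opening: 0.129
finger_force: 87.2
```

Run:
```python
from h import *
s=env.get_state();print(s['tcp_pos'],s['force'],s['ft_torque'],s['opening'],s['finger_force'])
im,P,v=cloud('wrist');save(im,'w6.png',1)
Z=P[...,2];X,Y=P[...,0],P[...,1]
a=v&(Z>.085)&(Z<.096)&(abs(X-.62)<.05)&(abs(Y+.165)<.05);print('blade',rect(P[a]),a.sum())
```

```text
[ 0.62359276 -0.16107525  0.05561377] [ 1.98561271 10.66109073 21.33634785] [ 2.0834509  -0.5643974   0.03998849] 0.1290618178891457 87.17382431030273
blade (array([ 625.3, -156.4]), 34.8, 35.3, 30.7) 2676
```

View pics/w6.png

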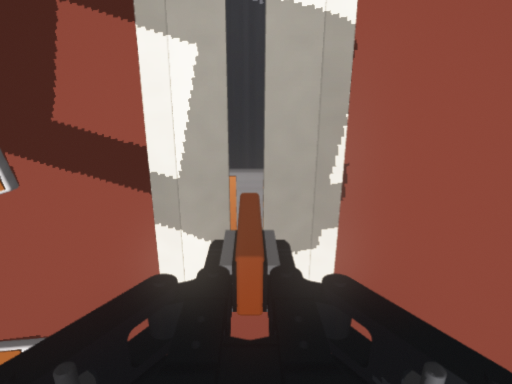

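The first carrier sits at the gallery's end wall with its blade in the slot at px (250,250). Releasing it.

Call:
jog_arm --series '[[[1,0,-1,0],[1,0,-1,0],[1,0,-1,0],[1,0,-1,0],[1,0,-15,0],[1,0,-45,0],[1,0,-85,0],[1,0,-120,0],[1,0,-128,0],[1,0,-128,0]]]' --fingers 50

```text
t: 15.2
tcp_pos: [0.6259, -0.159, 0.1863]
tool_rot: [0.003, 0.762, 0.648, 0.002]
force: [-0.7, -0.2, -0.0]
opening: 0.585
finger_force: 0.0
```

Run:
```python
from h import *
s=env.get_state();print(s['tcp_pos'],s['force'])
print('left',blade(.624,-.161,.075,.1))
im,P,v=cloud('top');X,Y,Z=P[...,0],P[...,1],P[...,2]
for cx,cy in((.433,-.094),(.433,-.27),(.624,-.16)):
    o=(abs(X-cx)<.055)&(abs(Y-cy)<.055)&v&(Z>.05)
    if o.sum()>3:print('blade',rect(P[o]),np.median(P[o],0).round(3),o.sum())
print(plan(434,-94,185,6.7))
```

```text
[ 0.6258834 -0.1589718  0.1862916] [-0.69127821 -0.21429813 -0.0474472 ]
left ((array([ 624.6, -158.3]), 29.4, 11.0, 80.5), array([ 0.6248, -0.1565,  0.0891]), np.int64(520))
blade (array([432.9, -94. ]), 110.0, 110.0, 89.9) [ 0.425 -0.077  0.698] 12524
blade (array([ 621.8, -155.3]), 123.5, 88.6, 72.0) [ 0.606 -0.157  0.594] 6254
(array([  32.7, -196.9,   -2.8]), np.float64(-0.279), 'q6', np.float64(-0.19))
```

Call:
jog_arm --series '[[[5,-30,0,-0.05],[11,-65,0,-0.1],[17,-100,0,-0.15],[22,-135,0,-0.2],[27,-165,0,-0.25],[31,-187,0,-0.279],[33,-197,0,-0.279],[33,-197,0,-0.279],[33,-197,0,-0.279]]]'

```text
t: 16.05
tcp_pos: [0.4349, -0.0941, 0.1821]
tool_rot: [-0.0, 0.665, 0.747, -0.0]
force: [0.5, 0.2, -0.1]
opening: 0.584
finger_force: 0.0
```

Run:
```python
from h import *
print(env.get_state()['tcp_pos'])
b=blade(.434,-.092,n='w7.png');print(b)
c=b[0][0];print(plan(c[0],c[1]-1,48,6.7))
```

```text
[ 0.43491726 -0.09407789  0.18208118]
((array([432.7, -94.7]), 11.8, 29.5, 6.5), array([ 0.4327, -0.0927,  0.0851]), np.int64(554))
(array([ -0.8,  -3.5, 134.4]), np.float64(-0.001), 'q6', np.float64(-0.48))
```

Call:
jog_arm --series '[[[0,-2,30,0],[0,-3,65,0],[0,-2.5,100,0],[0,-2.5,122,0],[0,-2.5,131,0],[0,-2.5,134,0],[0,-2.5,134,0]]]'

```text
t: 16.68
tcp_pos: [0.4331, -0.0946, 0.0483]
tool_rot: [-0.0, 0.665, 0.747, -0.0]
force: [0.2, 0.6, 0.0]
opening: 0.583
finger_force: 0.0
```

Call:
jog_arm --series '[[[0,0,0,0],[0,0,0,0],[0,0,0,0],[0,0,0,0],[0,0,0,0],[0,0,0,0],[0,0,-10,0],[0,0,-30,0],[0,0,-60,0],[0,0,-90,0],[0,0,-90,0],[0,0,-90,0]]]' --fingers 0 --squeeze 80

```text
t: 17.68
tcp_pos: [0.4334, -0.0947, 0.1402]
tool_rot: [0.002, 0.665, 0.747, 0.001]
force: [0.0, 1.0, -3.1]
opening: 0.128
finger_force: 78.2
```

Run:
```python
from h import *
s=env.get_state();print(s['tcp_pos'],s['force'],s['opening'])
print(plan(662,83,138,-9.3))
```

```text
[ 0.43335887 -0.09469237  0.14024977] [ 0.04211996  0.96802776 -3.12220786] 0.12821553391681514
(array([149.8, 247.8,   2.9]), np.float64(0.279), 'q6', np.float64(-0.49))
```

Call:
jog_arm --series '[[[10,16,0,0.03],[25,41,0,0.06],[43,71,0,0.1],[61,101,0,0.14],[79,131,0,0.18],[97,161,0,0.22],[115,190,0,0.25],[132,218,0,0.279],[144,238,0,0.279],[150,248,0,0.279],[150,248,0,0.279],[150,248,0,0.279]]]'

```text
t: 18.68
tcp_pos: [0.6593, 0.0836, 0.1367]
tool_rot: [-0.001, 0.762, 0.648, -0.002]
force: [-0.8, -1.3, -2.6]
opening: 0.131
finger_force: 78.5
```

```bash
cat >> h.py <<'E'
def overwell():
    s=env.get_state();print(s['tcp_pos'].round(4),s['opening'],s['finger_force'])
    im,P,v=cloud('wrist')
    hsv=cv2.cvtColor(im,cv2.COLOR_RGB2HSV);S,V=[hsv[...,i].astype(int) for i in (1,2)]
    Z=P[...,2]; w=v&(S<70)&(V>90)&(abs(Z-.032)<.004)&(abs(P[...,0]-.65)<.2)&(P[...,1]<.16);print('boxtop',rect(P[w]))
    a=v&(Z>.08)&(Z<.12)&(abs(P[...,0]-.66)<.06)&(abs(P[...,1]-.09)<.06);r=rect(P[a]);print('base',r,np.median(P[a][:,2]))
    d=np.array([662.3,83.5])-r[0];e=np.array([.1616,.987]);print('shift tool x,y',(d@e).round(1),(d@np.array([e[1],-e[0]])).round(1)); return im
E
python3 -c "
from h import *
save(overwell(),'w8.png',1)"
```

```text
[0.6593 0.0836 0.1367] 0.1311018664466475 78.45309376716614
boxtop (array([653.4,  29.5]), 209.8, 110.4, 80.5)
base (array([659.3,  83.8]), 55.5, 70.4, 80.7) 0.0983649779468481
shift tool x,y 0.2 3.0
```

Call:
jog_arm --series '[[[0,2.5,10,0],[0,2.5,30,0],[0,2.5,45,0],[0,2.5,52,0],[0,2.5,60,0],[0,2.5,67,0],[0,2.5,73,0],[0,2.5,78,0],[0,2.5,80,0],[0,2,82,0],[0,2,83,0],[0,2,83,0]]]'

```text
t: 19.73
tcp_pos: [0.6629, 0.0835, 0.0558]
tool_rot: [0.0, 0.762, 0.648, 0.0]
force: [0.2, -0.2, -1.7]
opening: 0.128
finger_force: 78.4
```

Call:
jog_arm --series '[[[-8,0,0,0],[-18,0,0,0],[-30,0,0,0],[-43,0,0,0],[-57,0,0,0],[-70,0,0,0],[-70,0,0,0]]]'

```text
t: 20.32
tcp_pos: [0.651, 0.0108, 0.0557]
tool_rot: [0.0, 0.763, 0.647, -0.001]
force: [0.1, 1.0, -1.9]
opening: 0.126
finger_force: 78.5
```

Call:
jog_arm --series '[[[-12,0,0.5,0],[-27,0,1,0],[-44,0,1,0],[-61,0,1,0],[-78,0,1,0],[-93,0,1,0],[-105,0,1,0],[-112,0,1,0],[-115,0,1.5,0],[-115,0,1.5,0]]]'

```text
t: 21.15
tcp_pos: [0.6329, -0.0998, 0.0541]
tool_rot: [-0.0, 0.762, 0.647, 0.0]
force: [0.2, -0.6, -2.6]
opening: 0.128
finger_force: 78.5
```

Run:
```python
from h import *
s=env.get_state();print(s['tcp_pos'],s['force'],s['opening'],s['finger_force'])
```

```text
[ 0.63287526 -0.09977878  0.05410321] [ 0.2294153  -0.61932474 -2.56770741] 0.12808023828862936 78.47058534622192
```

Call:
jog_arm --series '[[[0,0,1,0],[0,0,2,0],[0,0,2.5,0],[0,0,2.5,0]]]'

```text
t: 21.48
tcp_pos: [0.633, -0.0991, 0.0537]
tool_rot: [0.001, 0.762, 0.648, -0.0]
force: [-5.4, -3.2, 13.8]
opening: 0.132
finger_force: 80.9
```

Call:
jog_arm --series '[[[0,0,0,0],[0,0,0,0],[0,0,0,0],[0,0,0,0],[0,0,-15,0],[0,0,-45,0],[0,0,-85,0],[0,0,-120,0],[0,0,-130,0],[0,0,-130,0]]]' --fingers 50

```text
t: 22.32
tcp_pos: [0.6357, -0.0997, 0.1856]
tool_rot: [0.003, 0.762, 0.648, 0.002]
force: [0.8, -0.0, -0.4]
opening: 0.587
finger_force: 0.0
```

Run:
```python
from h import *
s=env.get_state();print(s['tcp_pos'],s['force'])
print('left',blade(.633,-.098,.075,.1),blade(.6246,-.158,.075,.1,r=.03))
im,P,v=cloud('top');X,Y,Z=P[...,0],P[...,1],P[...,2]
o=(abs(X-.434)<.08)&(abs(Y+.27)<.08)&v&(Z>.05)&(Z<.1)
if o.sum()>3:print('blade',rect(P[o]),np.median(P[o],0).round(3),o.sum())
print(plan(434,-271,185,0))
```

```text
[ 0.63570992 -0.09967216  0.18558264] [ 0.79963641 -0.03174933 -0.38112679]
left ((array([633.2, -99.3]), 29.9, 11.7, 80.5), array([ 0.6337, -0.0971,  0.089 ]), np.int64(542)) ((array([ 624.3, -158. ]), 29.2, 11.6, 80.4), array([ 0.625 , -0.1541,  0.0888]), np.int64(475))
(array([-201.8, -167.4,   -4.7]), np.float64(-0.162), 'q6', np.float64(-0.1))
```

Call:
jog_arm --series '[[[-15,-12,0,-0.02],[-37,-31,0,-0.04],[-62,-52,0,-0.06],[-88,-73,0,-0.08],[-114,-95,0,-0.1],[-140,-116,0,-0.12],[-165,-137,0,-0.14],[-187,-155,0,-0.162],[-202,-167,0,-0.162],[-202,-167,0,-0.162],[-202,-167,0,-0.162]]]'

```text
t: 23.38
tcp_pos: [0.4341, -0.2712, 0.1799]
tool_rot: [-0.002, 0.708, 0.706, 0.0]
force: [-0.0, -0.8, 0.3]
opening: 0.586
finger_force: 0.0
```

Run:
```python
from h import *
print(env.get_state()['tcp_pos'])
b=blade(.434,-.27,n='w9.png',r=.08);print(b)
c=b[0][0];print(plan(c[0],c[1]-1,48,0))
```

```text
[ 0.43408046 -0.27122697  0.17985245]
((array([ 432.8, -271.2]), 29.7, 11.9, 87.5), array([ 0.4331, -0.2689,  0.0851]), np.int64(550))
(array([ -1.7,  -1.9, 132.2]), np.float64(-0.001), 'q6', np.float64(-0.69))
```

Call:
jog_arm --series '[[[-1,-1,30,0.04],[-1,-1,65,0.04],[-1,-1,100,0.04],[-1,-1,120,0.04],[-1,-1,129,0.04],[-1,-1,132,0.04],[-1,-1,132,0.04]]]'

```text
t: 24.02
tcp_pos: [0.435, -0.2719, 0.0492]
tool_rot: [-0.001, 0.721, 0.693, 0.0]
force: [0.7, -0.3, -0.6]
opening: 0.584
finger_force: 0.0
```

Call:
jog_arm --series '[[[0,0,0,0],[0,0,0,0],[0,0,0,0],[0,0,0,0],[0,0,0,0],[0,0,0,0],[0,0,-10,0],[0,0,-30,0],[0,0,-60,0],[0,0,-90,0],[0,0,-90,0],[0,0,-90,0]]]' --fingers 0 --squeeze 80

```text
t: 25.02
tcp_pos: [0.4358, -0.2736, 0.1418]
tool_rot: [0.002, 0.721, 0.693, 0.0]
force: [-0.4, 0.3, -2.6]
opening: 0.127
finger_force: 78.3
```

Run:
```python
from h import *
s=env.get_state();print(s['tcp_pos'],s['force'],s['opening'])
print(plan(662,83,138,-9.3))
```

```text
[ 0.4357944  -0.27360163  0.1417753 ] [-0.37678875  0.30431863 -2.58452725] 0.12694192222927286
(array([365.4, 211.7,   3.6]), np.float64(0.122), 'q6', np.float64(-0.66))
```

Call:
jog_arm --series '[[[16,9,-4,0.01],[42,24,-8,0.03],[70,41,-8,0.05],[98,57,-8,0.07],[126,73,-8,0.09],[154,89,-8,0.11],[182,105,-8,0.122],[210,122,-8,0.122],[238,138,-8,0.122],[264,153,-8,0.122],[284,165,-8,0.122],[296,171,-8,0.122]]]'

```text
t: 26.02
tcp_pos: [0.6175, 0.0189, 0.146]
tool_rot: [-0.001, 0.761, 0.648, -0.0]
force: [1.2, -0.6, -2.8]
opening: 0.126
finger_force: 78.4
```

Run:
```python
from h import *
s=env.get_state();print(s['tcp_pos'],s['opening'],s['finger_force'])
print(plan(662,83,138,-9.3))
```

```text
[0.6175449  0.01885056 0.14597948] 0.12629768995189217 78.35650563240051
(array([70.4, 33.7,  8. ]), np.float64(0.002), 'q6', np.float64(0.08))
```

Call:
jog_arm --series '[[[15,7,4,0],[35,17,8,0],[55,26,8,0],[66,31,8,0],[70,34,8,0],[70,34,8,0],[70,34,8,0]]]'

```text
t: 26.6
tcp_pos: [0.6614, 0.079, 0.1393]
tool_rot: [-0.0, 0.762, 0.648, -0.001]
force: [-0.4, -0.2, -2.1]
opening: 0.129
finger_force: 78.4
```

```bash
python3 -c "
from h import *
save(overwell(),'w10.png',1)"
```

```text
[0.6614 0.079  0.1393] 0.1291832030215865 78.41952681541443
boxtop (array([652.9,  26.5]), 215.7, 110.4, 80.6)
base (array([661.9,  81.5]), 55.1, 70.3, 80.4) 0.09994593886988778
shift tool x,y 2.0 0.1
```

Call:
jog_arm --series '[[[2,0,10,0],[2,0,30,0],[2,0,45,0],[2,0,52,0],[2,0,60,0],[2,0,67,0],[2,0,73,0],[2,0,78,0],[2,0,81,0],[2,0,83,0],[2,0,84,0],[2,0,84,0]]]'

```text
t: 27.65
tcp_pos: [0.6626, 0.0819, 0.0558]
tool_rot: [0.0, 0.762, 0.648, 0.0]
force: [-1.6, 0.5, -2.2]
opening: 0.128
finger_force: 78.3
```

Call:
jog_arm --series '[[[-8,0,0,0],[-18,0,0,0],[-30,0,0,0],[-43,0,0,0],[-57,0,0,0],[-70,0,0,0],[-70,0,0,0]]]'

```text
t: 28.23
tcp_pos: [0.6506, 0.0092, 0.0557]
tool_rot: [0.0, 0.763, 0.647, -0.001]
force: [0.4, 1.2, -2.8]
opening: 0.128
finger_force: 78.4
```

Call:
jog_arm --series '[[[-10,0,0.5,0],[-22,0,1,0],[-34,0,1,0],[-43,0,1,0],[-48,0,1.5,0],[-50,0,2.5,0],[-50,0,3.5,0],[-50,0,3.5,0]]]'

```text
t: 28.9
tcp_pos: [0.6436, -0.0364, 0.0548]
tool_rot: [0.0, 0.762, 0.647, 0.001]
force: [-4.5, 3.5, 17.0]
opening: 0.134
finger_force: 81.5
```

Call:
jog_arm --series '[[[0,0,0,0],[0,0,0,0],[0,0,0,0],[0,0,0,0],[0,0,-15,0],[0,0,-45,0],[0,0,-85,0],[0,0,-120,0],[0,0,-130,0],[0,0,-130,0]]]' --fingers 50

```text
t: 29.73
tcp_pos: [0.6457, -0.0371, 0.186]
tool_rot: [0.003, 0.762, 0.648, 0.002]
force: [0.1, 0.3, -1.1]
opening: 0.585
finger_force: 0.0
```

Run:
```python
from h import *
s=env.get_state();print(s['tcp_pos'],s['force'])
print('left',blade(.642,-.04,.075,.1,n='w11.png'),blade(.633,-.099,.075,.1,r=.026))
im,P,v=cloud('side');save(im,'side2.png',1.5)
print(plan(591.5,371,165,-9.3))
```

```text
[ 0.64573746 -0.03706307  0.18599913] [ 0.10267887  0.27933494 -1.07558033]
left ((array([644.4, -34.2]), 29.5, 11.8, 80.7), array([ 0.6446, -0.0327,  0.0891]), np.int64(552)) ((array([633.3, -98.6]), 29.1, 10.9, 80.7), array([ 0.6338, -0.0947,  0.0888]), np.int64(458))
(array([ 393.9, -115.3,   15.7]), np.float64(0.0), 'q6', np.float64(-0.0))
```

View pics/side2.png

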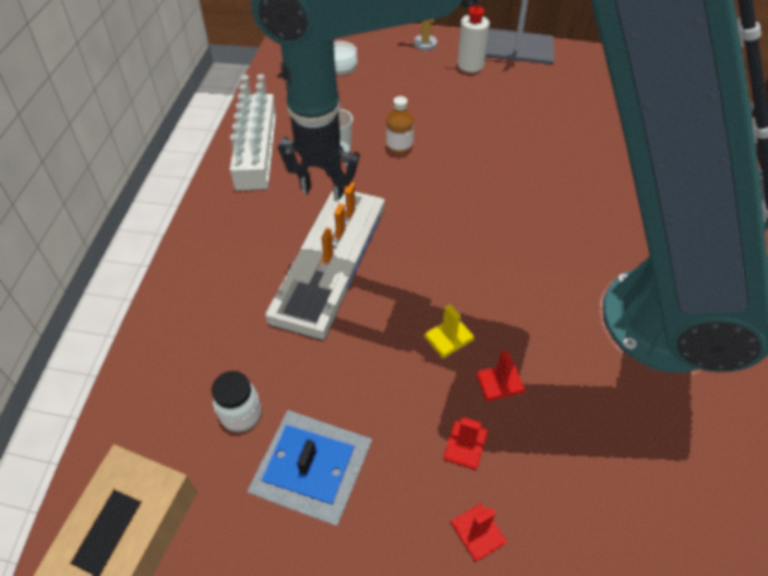

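The side view shows three orange blades in the slot at px (350,197), (340,220) and (327,245). The well is open, the cover lies flat on the mat at (309,462), and no real carriers are left on the bench.

Call:
jog_arm --series '[[[25,-7,0,0],[58,-17,0,0],[95,-28,0,0],[132,-39,0,0],[169,-50,0,0],[206,-60,0,0],[243,-71,0,0],[280,-82,0,0],[317,-93,0,0],[352,-103,0,0],[380,-111,0,0],[394,-115,0,0]]]'

```text
t: 30.88
tcp_pos: [0.5907, 0.374, 0.179]
tool_rot: [-0.001, 0.761, 0.649, -0.002]
force: [-0.3, 1.0, 0.2]
opening: 0.587
finger_force: 0.0
```

```bash
cat >> h.py <<'E'
def cover(z0,z1,cx,cy):
    im,P,v=cloud('wrist')
    hsv=cv2.cvtColor(im,cv2.COLOR_RGB2HSV);H,S,V=[hsv[...,i].astype(int) for i in range(3)]
    Z=P[...,2];b=v&(H>100)&(H<130)&(S>150)&(Z<z1)&(Z>z0); print('cover',rect(P[b]),np.median(P[b][:,2]))
    k=v&(V<70)&(Z>z1+.02)&(Z<z1+.055)&(abs(P[...,0]-cx)<.04)&(abs(P[...,1]-cy)<.04);print('grip',rect(P[k]),k.sum())
    return im,P
E
python3 - <<'E'
from h import *
print(env.get_state()['tcp_pos'])
cover(0,.02,.591,.374)
print(plan(592,372,28.5,-9.3))
E
```

```text
[0.59074172 0.37403962 0.17903379]
cover (array([592.2, 374.6]), 97.3, 117.0, 81.0) 0.00935389941234635
grip (array([595.4, 394.5]), 0.7, 9.4, 82.0) 24
(array([ -3. ,   2.3, 150.8]), np.float64(0.004), 'q6', np.float64(0.62))
```

Call:
jog_arm --series '[[[-1,1,30,0.004],[-2,1.5,65,0.004],[-2,1.5,100,0.004],[-2,1.5,130,0.004],[-2,1.5,144,0.004],[-2,1.5,149,0.004],[-2,1.5,149,0.004],[-2,1.5,149,0.004]]]'

```text
t: 31.6
tcp_pos: [0.5953, 0.3686, 0.0342]
tool_rot: [0.0, 0.763, 0.646, 0.001]
force: [0.5, -0.2, 1.1]
opening: 0.588
finger_force: 0.0
```

Call:
jog_arm --series '[[[0,0,0,0],[0,0,0,0],[0,0,0,0],[0,0,0,0],[0,0,0,0],[0,0,0,0],[0,0,-8,0],[0,0,-25,0],[0,0,-55,0],[0,0,-85,0],[0,0,-100,0],[0,0,-100,0]]]' --fingers 0 --squeeze 80

```text
t: 32.6
tcp_pos: [0.5971, 0.3701, 0.1387]
tool_rot: [0.001, 0.763, 0.646, 0.004]
force: [0.7, 0.1, -1.1]
opening: 0.136
finger_force: 79.9
```

Run:
```python
from h import *
s=env.get_state();print(s['tcp_pos'],s['force'],s['opening'])
print(plan(662.5,82,130,-9.3))
```

```text
[0.59712766 0.37010264 0.13867928] [ 0.74181938  0.1488505  -1.0606239 ] 0.13552991742077716
(array([-273.4,  112. ,    8.1]), np.float64(-0.004), 'q6', np.float64(0.62))
```

Call:
jog_arm --series '[[[-20,8,0,0],[-54,22,0,0],[-88,36,0,0],[-122,50,0,0],[-156,64,0,0],[-190,78,0,0],[-222,91,0,0],[-250,102,0,0],[-266,109,0,0],[-273,112,0,0],[-273,112,0,0],[-273,112,0,0]]]'

```text
t: 33.6
tcp_pos: [0.659, 0.0815, 0.1325]
tool_rot: [-0.001, 0.763, 0.646, -0.0]
force: [0.8, -0.1, -1.6]
opening: 0.14
finger_force: 79.9
```

Run:
```python
from h import *
s=env.get_state();print(s['tcp_pos'],s['force'],s['opening'])
im,P=cover(.09,.13,.66,.08);save(im,'w12.png',1.5)
hsv=cv2.cvtColor(im,cv2.COLOR_RGB2HSV);S,V=[hsv[...,i].astype(int) for i in (1,2)]
Z=P[...,2];w=(S<70)&(V>90)&(abs(Z-.032)<.004)&(abs(P[...,0]-.65)<.2)&(P[...,1]<.16);print('boxtop',rect(P[w]))
```

```text
[0.65895421 0.08145139 0.13247575] [ 0.79586151 -0.08951703 -1.61246   ] 0.13959881831762322
cover (array([660. ,  88.5]), 92.6, 117.2, 80.5) 0.1064191480627611
grip (array([661.2,  89. ]), 30.7, 78.9, 80.4) 195
boxtop (array([653.4,  31.4]), 205.6, 109.5, 80.5)
```

View pics/w12.png

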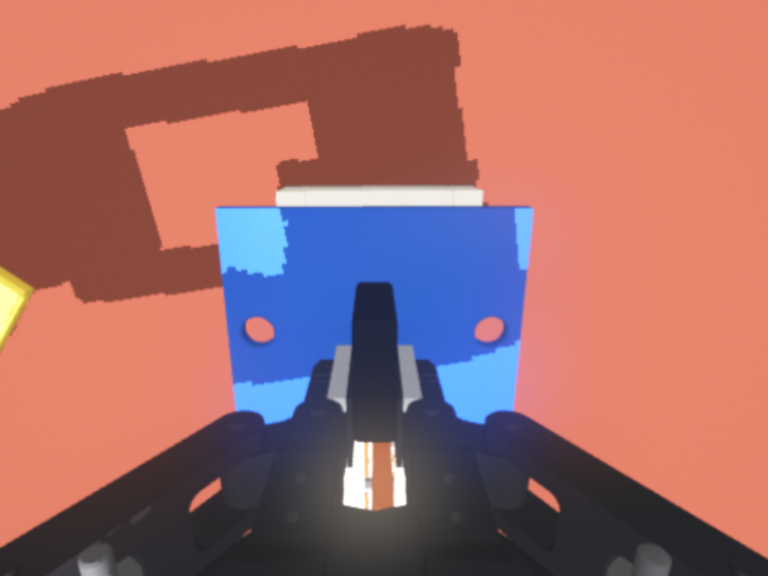

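The cover is held square, with holes at px (259,329) and (489,329). I'll measure the hole-to-pin offset with the same camera.

Run:
```python
from h import *
Tt=env.calibration('wrist');r=rays(Tt)
s=env.get_state()
def pose(p,q):
    T=np.eye(4);T[:3,:3]=R.from_quat([q[1],q[2],q[3],q[0]]).as_matrix();T[:3,3]=p;return T@np.array(Tt['tool_from_camera'])
def hit(T,c,w,z):
    i,j=int(w),int(c);d=T[:3,:3]@np.r_[cv2.remap(r.astype(np.float32),np.float32([[c]]),np.float32([[w]]),1)[0,0],1];k=(z-T[2,3])/d[2];return (T[:3,3]+k*d)[:2]*1000
e=np.array([.1616,.987])
def rep(n,a,b):
    m=(a+b)/2;print(n,a.round(1),b.round(1),'sep',np.linalg.norm(a-b).round(1),'along',(m@e).round(1),'lat',(m@[e[1],-e[0]]).round(1),'yaw',np.degrees(np.arctan2(*(b-a)[::-1])).round(2))
def blobs(img,mask,x0,x1,y0,y1):
    mm=np.zeros_like(mask);mm[y0:y1,x0:x1]=mask[y0:y1,x0:x1];n,l,st,ce=cv2.connectedComponentsWithStats(mm.astype(np.uint8));i=1+st[1:,4].argmax();return ce[i],st[i,4]
im=cv2.imread('pics/w12.png');h=cv2.cvtColor(im,cv2.COLOR_BGR2HSV);nb=~((h[...,0]>95)&(h[...,0]<135))
T=pose(s['tcp_pos'],s['tool_rot'])
ab=[]
for x in(259,489):
    c,n=blobs(im,nb,x-22,x+22,307,351);print(c,n);ab.append(hit(T,(c[0]+.5)/1.5-.5,(c[1]+.5)/1.5-.5,.1034))
rep('holes',*ab)
im=cv2.imread('pics/w1.png');h=cv2.cvtColor(im,cv2.COLOR_BGR2HSV);nb=(h[...,1]<110)
T=pose([.66096,.08095,.18874],[0,.762,.6475,0]);ab=[]
for x in(305,445):
    c,n=blobs(im,nb,x-16,x+16,242,274);print(c,n);ab.append(hit(T,(c[0]+.5)/1.5-.5,(c[1]+.5)/1.5-.5,.043))
rep('pins',*ab)
```

```text
[259.02564103 329.19316239] 585
[488.92123288 329.04965753] 584
holes [613.3  93.2] [705.8  77.7] sep 93.9 along 191.0 lat 637.2 yaw -9.49
[304.89003436 257.85223368] 291
[445.08191126 257.78156997] 293
pins [617.5  93.1] [707.7  78.3] sep 91.4 along 191.7 lat 640.1 yaw -9.32
```

Call:
jog_arm --series '[[[0,2.8,10,0],[0,2.8,28,0],[0,2.8,42,0],[0,2.8,50,0],[0,2.8,52,0],[0,2.8,52,0],[0,2.8,52,0]]]'

```text
t: 34.23
tcp_pos: [0.6628, 0.081, 0.0815]
tool_rot: [0.0, 0.763, 0.646, 0.0]
force: [-0.7, 1.0, -0.8]
opening: 0.142
finger_force: 79.9
```

Run:
```python
from h import *
s=env.get_state();print(s['tcp_pos'],s['force'])
im,P=cover(.04,.07,.66,.08)
cv2.imwrite('pics/w13.png',cv2.resize(im[170:290,140:360,::-1],None,fx=3.6,fy=3.6,interpolation=cv2.INTER_CUBIC))
```

```text
[0.66279168 0.08096132 0.0815302 ] [-0.68596599  1.0418423  -0.80610408]
cover (array([663.9,  88.1]), 92.2, 117.8, 80.6) 0.05548165654649165
grip (array([663.7,  86.3]), 40.3, 13.8, 79.2) 2295
```

View pics/w13.png

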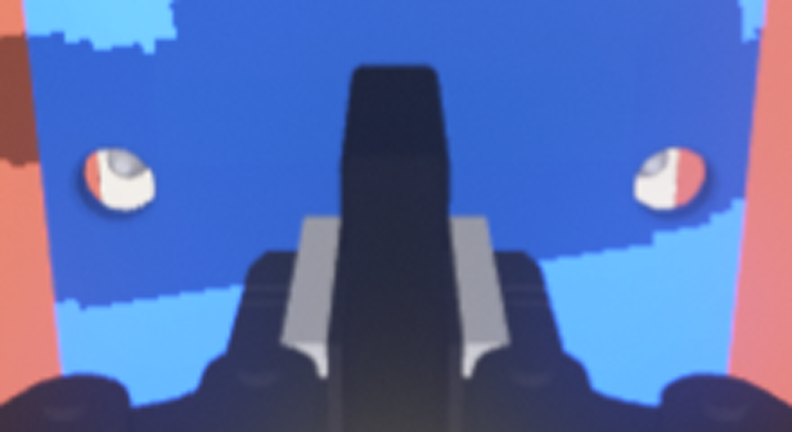

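The pins show through both holes, at crop px (127,162) and (652,162). After parallax, a correction of about (-0.8, -1.1) mm is needed.

Call:
jog_arm --series '[[[-0.8,-1.1,0,0],[-0.8,-1.1,2,0],[-0.8,-1.1,4,0],[-0.8,-1.1,6,0],[-0.8,-1.1,8,0],[-0.8,-1.1,10,0],[-0.8,-1.1,12,0],[-0.8,-1.1,14,0],[-0.8,-1.1,14,0]]]'

```text
t: 35.03
tcp_pos: [0.6608, 0.0798, 0.0666]
tool_rot: [-0.0, 0.763, 0.646, -0.0]
force: [-0.1, 0.0, -0.3]
opening: 0.138
finger_force: 79.9
```

No contact with the pins, and the plate is 10 mm down over them.

Call:
jog_arm --series '[[[0,0,1,0],[0,0,2,0],[0,0,3,0],[0,0,3.5,0],[0,0,4,0],[0,0,4,0]]]'

```text
t: 35.53
tcp_pos: [0.6613, 0.0798, 0.0643]
tool_rot: [0.0, 0.763, 0.646, 0.0]
force: [-2.1, -0.2, 6.2]
opening: 0.133
finger_force: 80.9
```

Call:
jog_arm --series '[[[0,0,0,0],[0,0,0,0],[0,0,0,0],[0,0,0,0],[0,0,-10,0],[0,0,-40,0],[0,0,-80,0],[0,0,-120,0],[0,0,-130,0],[0,0,-130,0],[0,0,-130,0]]]' --fingers 50

```text
t: 36.45
tcp_pos: [0.6616, 0.0798, 0.1943]
tool_rot: [0.001, 0.763, 0.646, 0.001]
force: [0.7, -0.8, -0.3]
opening: 0.584
finger_force: 0.0
```

Run:
```python
from h import *
s=env.get_state();print(s['tcp_pos'],s['force'])
im,P=cover(.03,.05,.66,.083);save(im,'w14.png',1)
hsv=cv2.cvtColor(im,cv2.COLOR_RGB2HSV);b=(hsv[...,0]>100)&(hsv[...,0]<130)&(hsv[...,1]>150)&(P[...,2]>.03)&(P[...,2]<.05)
Q=P[b];c,*_=np.linalg.lstsq(np.c_[Q[:,:2]-Q[:,:2].mean(0),np.ones(len(Q))],Q[:,2],rcond=None);print('tilt/height',c.round(4))
im,P,v=cloud('top');save(im,'top3.png')
for l in('reagent','beaker','jar'):
  for r in env.find_in(l,'top')[:1]:print(l,r)
```

```text
[0.66158339 0.07980271 0.19431073] [ 0.67190461 -0.77555958 -0.29608309]
cover (array([662.2,  83.1]), 99.2, 117.2, 80.4) 0.03831969532309526
grip (array([662.3,  85.1]), 39.4, 13.2, 80.2) 586
tilt/height [0.0008 0.0008 0.0383]
reagent {'at': [0.7855, 0.4768], 'conf': 0.84}
beaker {'at': [0.7531, 0.3583], 'conf': 0.56}
jar {'at': [0.4439, 0.4203], 'conf': 0.36}
```

View pics/w14.png

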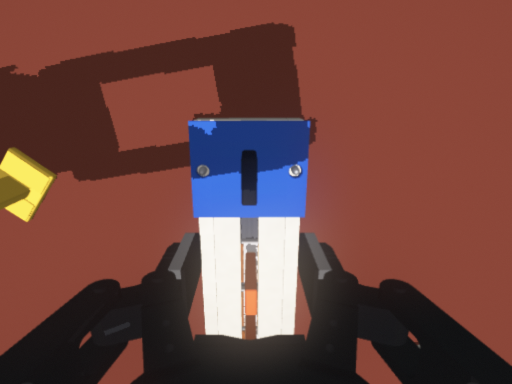

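The cover is back flat on its pins at px (203,171) and (295,171), at the same height as at the start (38.3 mm) and with no tilt. The carriers are under the roof.

```bash
python3 -c "
from rig import env
print(env.hand_in())"
```

```text
the job is handed in; nothing more can be done
None
```

The job is handed in: all three carriers present are wholly under the roof, the cover lies flat on its pins over the well, and the bottle, beaker and jar were not touched.

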